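# Unmould two frozen bars and lay them in the tray, sticks one way

### The arm

A 7-joint arm with a two-finger parallel gripper is mounted at the origin on the work surface. World frame = base frame: x ahead of the robot, y to its left, z up, the work surface at z = 0. Lengths are in m, angles in degrees, forces in N, time in s.
With the tool pointing down it reaches from about 0.425 to 0.875 m from the base axis. Payload 4.7 kg.
Tool frame: the origin (TCP) lies on the centre line of the jaws, within the pads' length; the fingertips stand 17 mm ahead of it and the grasp point (between the pads) lies 2 mm behind it; z points along the fingers, y is the line along which they close (so a half turn about z gives the same grasp; the last joint's range is limited). The gripper opens to 87 mm and grips with 3 to 60 N. Pads are 19 mm wide; open, the fingers measure 117 mm over their backs; the gripper's body (75 mm by 190 mm) begins 51 mm behind the grasp point.
Start: joints at [69.104, 18.392, -4.016, 83.108, 1.295, 78.541, -3.26], TCP at [0.24, -0.604, 0.24] pointing down, gripper open.
Joint ranges: [-163.93, 163.93], [-17.29, 119.83], [-79.2, 71.16], [3.27, 140.29], [-89.18, 269.18], [5.43, 117.66], [-154.24, 154.24]. Speed limits (degrees/s): [147.25, 147.25, 180, 180, 180, 180, 180].

### API

Orientations are given as [roll, pitch, yaw] about the fixed x, y, z axes, in that order (R = Rz(yaw) Ry(pitch) Rx(roll)).
In Python, from cell import env, read_camera gives the robot as it stands.
- The arm moves only by the shell command python3 -m jog 'ROWS' [FORCE]. ROWS is JSON, a list of rows, each a list of 5 numbers: the opening, from 0 (shut) to 1 (fully open), then the shift along the tool's x, y, z each as a share of 0.02 m, from -1 to 1, then the turn about the tool's z as a share of 45 degrees, from -1 to 1. In form: [[gripper, x, y, z, yaw], ...]. A call has 1 to 12 rows; each row shifts and turns the commanded pose from where the row before left it, along the tool's axes as they then stand; what a row does not reach is not made up. A row lasts 1/12 s, in which the tool goes at most 41.7 mm and 7.16 degrees, less where a joint would pass 70% of its speed; a pose out of reach is approached as far as the arm can. A call with a number of a shift or a turn outside -1 to 1 is refused whole. A call with a gripper value outside its range is refused whole. The fingers move at their own pace and stop on an object; FORCE is the grip in N (left out, the last holds). Time passes only in rows, so rows that do not move let the fingers close. It gives the time, the measured TCP pose, the force, the opening and the grip force at its end, in the units of the state.
- env.get_obs(): the state, without advancing time (a new reading comes with each control period).
- read_camera(name): name is "side" or "top"; returns a dict with "color" (480x640x3 uint8, red, green, blue), "range_z" (480x640 float32, m along the optical axis (not along the pixel's ray), 0 where there is no reading), "mtx" (3x3 intrinsics, pixels), "world_from_camera" (4x4, takes a point from camera to world coordinates). Camera axes: x right, y down, z forward; pixel columns grow to the right and rows downward; lengths in m; the calibration is good to about 2 mm. A picture is of the moment at which its call begins.
- env.sign_off(): hands the job in; it is judged then, once.
The state is a dict: "time_s": time; "qpos": joint angles; "joint_velocities": joint speeds; "effort": joint torques, N m; "tool_pos": TCP position; "tool_rot": TCP orientation; "force": force on the tool from outside, world axes, zero at the start; "wrist_torque": the same for the moment, N m; "grip_width": finger opening in m; "grasp_force": force on a finger pad.
Only numpy, scipy, OpenCV 4.12 (cv2) and the standard library are available. Lean on these libraries where they do the work, as an engineer would, in place of code of your own. Each camera call takes 0.05 s, during which the arm holds its last target. There are 200 camera calls.

### The job

Lift both frozen bars straight out of the sloping metal mould and lay them flat, right side up, in the white tray: one in each lane, straight along the lane, both sticks pointing to the tray's blue end. Set each bar gently down on the tray floor before letting go, do not drop it, and leave everything else on the table where it is.

Things in the scene. Friction and masses are not known exactly. Their poses are not given: they have to be found in the camera images.
- mould: fixed aluminium mould on a stand; face 170 x 220 sloping 30 degrees, rising towards this body's +x, top edge 136 high. Origin: on the table under its middle; z up, y along the level edge. Two open cavities 114 x 46, 9 deep, long axis up the slope, floor centres at (0, +50, 85) and (0, -50, 85); face normal (-0.5, 0, 0.866).
- tray: fixed white tray 240 long (x) x 270 wide (y), floor 4 thick, rim 14 high and 4 thick; rim and floor stripe at the +x end are blue. A low grey rib (4 wide, top 10 above the table) along x in the middle makes two lanes, centre lines y = +67 and -67. Origin: centre of the underside on the table, z up.
- beet_bar: loose frozen dark red beet bar, about 110 g: block 110 (x) x 42 (y) x 24 thick (z); wooden stick 12 wide, 4 thick, juts 55 from its +x end at mid thickness. Origin: centre of the block's underside; x along the stick, z to its upper side. Starts in either mould cavity, stick up the slope, upper 15 mm proud of the face.
- mango_bar: loose frozen orange mango bar, about 110 g: block 110 (x) x 42 (y) x 24 thick (z); wooden stick 12 wide, 4 thick, juts 55 from its +x end at mid thickness. Origin: centre of the block's underside; x along the stick, z to its upper side. Starts in either mould cavity, stick down the slope, towards the robot, upper 15 mm proud of the face.
- beet_bar_stick_end (a point): free end of the beet bar's stick, 110 from the bar's origin along its x
- mango_bar_stick_end (a point): free end of the mango bar's stick, 110 from the bar's origin along its x
- spoon: loose wooden spoon, 180 long, lying between mould and tray, bystander; origin at the middle, underside
- peeler: loose vegetable peeler with black grip, 147 long, lying between mould and tray, bystander; origin at the middle of its underside
- beet_jar: loose dark red jar, 72 diameter, 120 tall, at the back, bystander; origin at the middle of its underside
- cup: loose white mug, 80 diameter, 90 tall, at the back, bystander; origin at the middle of its underside
Mind the look-alikes: they are no part of the job. Of the things like the beet_bar, leave any that is turquoise; of the rest the smaller one is meant.

How it is judged:
By the outcome, as a careful person would: the job done as asked, in the order asked, and still so for the second after the job is handed in, with the robot touching nothing.
It also fails if it takes over 72 s, if anything falls off the work surface, if the arm or the gripper's body presses on something with over 40 N, if the wrist force passes 120 N, or if a joint passes its speed limit or range.

## Working session

There is one attempt and no reset: what is moved stays moved. The work goes in short steps, Python scripts to look and compute and a shell command to move; the robot and the scene stay as the last step left them, time stands still between calls to the robot, and variables do not carry over. Pictures are saved under pics/ and viewed, at most 10 in all, crops included, and the job is handed in when it is done.

```bash
ls; mkdir -p pics; python3 - <<'E'
from cell import env, read_camera
import cv2, numpy as np
for n in("top","side"):
    c=read_camera(n); np.savez(f"pics/{n}0.npz",**c)
    cv2.imwrite(f"pics/{n}0.png",c["color"][...,::-1]); print(n,c["mtx"].round(1).tolist(),c["world_from_camera"].round(3).tolist())
o=env.get_obs(); print({k:np.round(v,3).tolist() for k,v in o.items()})
E
```

```text
pics
top [[455.7, 0.0, 318.1], [0.0, 455.7, 245.2], [0.0, 0.0, 1.0]] [[0.011, -0.998, 0.056, 0.477], [-1.0, -0.012, -0.014, -0.021], [0.015, -0.056, -0.998, 0.917], [0.0, 0.0, 0.0, 1.0]]
side [[618.4, 0.0, 330.9], [0.0, 618.4, 245.9], [0.0, 0.0, 1.0]] [[-0.982, -0.113, 0.148, 0.32], [-0.185, 0.496, -0.848, 1.12], [0.022, -0.861, -0.508, 0.81], [0.0, 0.0, 0.0, 1.0]]
{'time_s': 0.1, 'qpos': [69.106, 18.436, -4.014, 83.168, 1.296, 78.54, -3.259], 'joint_velocities': [-0.048, -0.084, -0.085, -0.088, -0.032, 0.021, 0.019], 'effort': [0.0, -49.257, -0.406, -31.34, -0.064, 0.039, 0.0], 'tool_pos': [0.24, -0.604, 0.239], 'tool_rot': [-179.902, 0.007, 21.704], 'force': [-0.387, -0.148, -0.481], 'wrist_torque': [-0.021, 0.024, 0.017], 'grasp_force': 0.0, 'grip_width': 0.087}
```

View pics/top0.png

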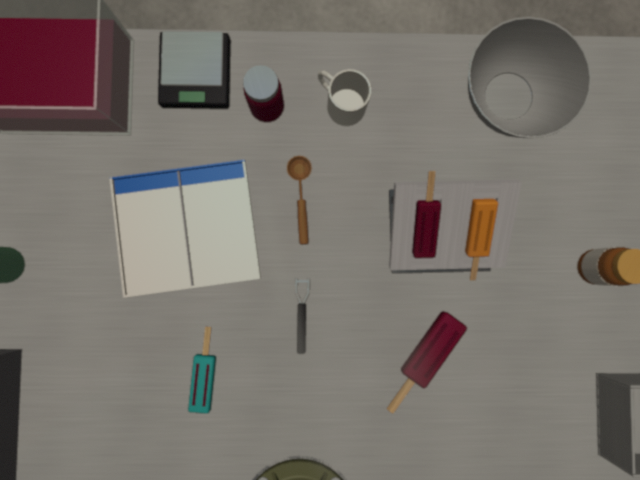

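View pics/side0.png

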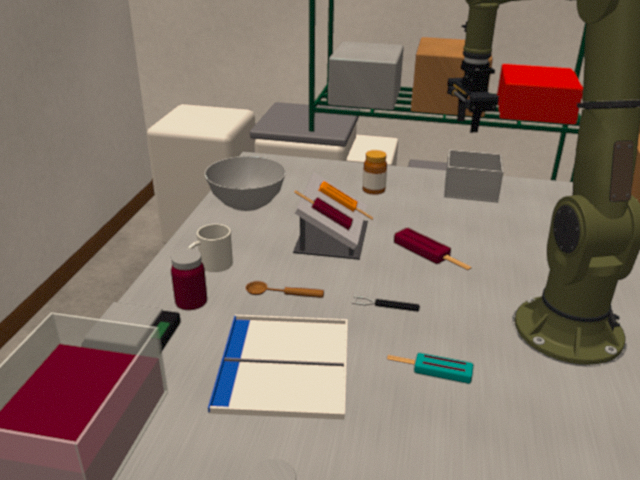

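Candidates for the beet bar in the top view are the dark red bar in the mould (427,228), a larger dark red bar on the table (435,350) and a turquoise bar (203,383). I choose the smaller red one in the mould at (427,228). The mango bar is at (482,228) with its stick pointing down the image, and the tray's blue end is at the top (180,178).

```bash
cat > h.py <<'E'
import numpy as np, cv2
def pts(c,m):
    v,u=np.nonzero(m&(c["range_z"]>0)); z=c["range_z"][v,u]; K=c["mtx"]
    P=np.c_[(u-K[0,2])/K[0,0]*z,(v-K[1,2])/K[1,1]*z,z]; T=c["world_from_camera"]
    return P@T[:3,:3].T+T[:3,3]
def ray(c,uv,h):
    K=c["mtx"];T=c["world_from_camera"];uv=np.atleast_2d(uv)
    d=np.c_[(uv[:,0]-K[0,2])/K[0,0],(uv[:,1]-K[1,2])/K[1,1],np.ones(len(uv))]@T[:3,:3].T
    return T[:3,3]+d*((h-T[2,3])/d[:,2])[:,None]
def hsv(c): return cv2.cvtColor(c["color"],cv2.COLOR_RGB2HSV)
def roi(m,u0,v0,u1,v1):
    r=np.zeros_like(m);r[v0:v1,u0:u1]=m[v0:v1,u0:u1];return r
E
python3 - <<'E'
from h import *
c=dict(np.load("pics/top0.npz")); H=hsv(c); h,s,v=H[...,0],H[...,1],H[...,2]
beet=roi(((h>165)|(h<5))&(s>150),405,190,450,268); mango=roi((s>190)&(h>8)&(h<25)&(v>170),462,190,505,265)
for n,m in(("beet",beet),("mango",mango)):
    m=cv2.morphologyEx(m.astype(np.uint8),cv2.MORPH_OPEN,np.ones((5,5)))>0
    P=pts(c,m); r=cv2.minAreaRect(np.argwhere(m)[:,::-1].astype(np.float32)); print(n,m.sum(),r)
    A=np.c_[P[:,:2],np.ones(len(P))]; k,*_=np.linalg.lstsq(A,P[:,2],rcond=None); res=P[:,2]-A@k
    g=abs(res)<.006; k,*_=np.linalg.lstsq(A[g],P[g,2],rcond=None)
    print(" cen",P.mean(0).round(4),"plane",k.round(3),"slope",np.degrees(np.arctan(np.hypot(*k[:2]))).round(1),"uphill",np.degrees(np.arctan2(k[1],k[0])).round(1),"res",res.std().round(4))
    R=cv2.minAreaRect((P[:,:2]*1000).astype(np.float32)); print(" xy rect",R, "mm")
# mould face by depth
P=pts(c,np.ones_like(beet)); q=P[(P[:,1]<-.1)&(P[:,1]>-.5)&(P[:,0]>.35)&(P[:,0]<.65)&(P[:,2]>.02)&(P[:,2]<.2)]
print("mould rect",cv2.minAreaRect((q[:,:2]*1000).astype(np.float32)),q[:,2].max())
# tray
t=roi(((s<60)&(v>170)|((h>100)&(h<125)&(s>150)))&1>0,95,150,275,310)
t=cv2.morphologyEx(t.astype(np.uint8),cv2.MORPH_OPEN,np.ones((3,3)))
cs=max(cv2.findContours(t,0,2)[0],key=cv2.contourArea)[:,0].astype(float)
for z in(.014,):
    print("tray",cv2.minAreaRect((ray(c,cs,z)[:,:2]*1000).astype(np.float32)))
b=roi((h>100)&(h<125)&(s>150),95,150,275,310); print("blue",ray(c,np.argwhere(b)[:,::-1].mean(0),.01).round(3))
rib=cv2.morphologyEx(t,cv2.MORPH_CLOSE,np.ones((9,9)))
crop=c["color"][150:410,360:540,::-1]; cv2.imwrite("pics/crop.png",cv2.resize(crop,None,fx=2.2,fy=2.2,interpolation=cv2.INTER_CUBIC))
E
```

```text
beet 1217 ((426.1295166015625, 228.51126098632812), (22.437068939208984, 56.69908142089844), 4.969740867614746)
 cen [ 0.5546 -0.2251  0.1088] plane [ 0.562 -0.04  -0.211] slope 29.4 uphill -4.1 res 0.0027
 xy rect ((554.3818969726562, -226.06040954589844), (97.26168823242188, 38.337799072265625), 2.739508628845215) mm
mango 0 ((0.0, 0.0), (0.0, 0.0), 0.0)
 cen [nan nan nan] plane [0. 0. 0.] slope 0.0 uphill 0.0 res nan
 xy rect ((0.0, 0.0), (0.0, 0.0), 0.0) mm
mould rect ((500.4486999511719, -280.77777099609375), (301.9782409667969, 221.82205200195312), 2.0239062309265137) 0.15282431372034277
tray ((552.4678344726562, 160.41470336914062), (200.97740173339844, 127.00299072265625), 8.460901260375977)
blue [[0.658 0.28  0.01 ]]<stdin>:9: RuntimeWarning: Mean of empty slice.
  ret = um.true_divide(
  ret = _var(a, axis=axis, dtype=dtype, out=out, ddof=ddof,
  arrmean = um.true_divide(arrmean, div, out=arrmean,
  ret = ret.dtype.type(ret / rcount)
```

View pics/crop.png

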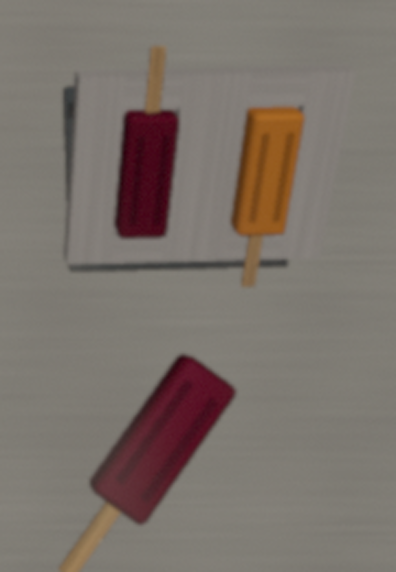

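The crop confirms it: the mould holds the small beet bar (image 427,228, stick up) and the mango bar (482,228, stick down). The larger red bar lies on the table. I'll refine the measurements.

```bash
python3 - <<'E'
from h import *
def planecast(c,uv,p0,n):
    K=c["mtx"];T=c["world_from_camera"];uv=np.atleast_2d(uv).astype(float)
    d=np.c_[(uv[:,0]-K[0,2])/K[0,0],(uv[:,1]-K[1,2])/K[1,1],np.ones(len(uv))]@T[:3,:3].T
    return T[:3,3]+d*(((p0-T[:3,3])@n)/(d@n))[:,None]
for cam in("top","side"):
    c=dict(np.load(f"pics/{cam}0.npz")); H=hsv(c); h,s,v=[H[...,i].astype(int) for i in range(3)]
    print(cam, "px mango",H[228,490],"beet",H[228,427])
    B=(405,190,450,268) if cam=="top" else (308,192,358,232)
    M=(462,190,505,265) if cam=="top" else (315,178,362,214)
    for n,m in(("beet",roi(((h>160)|(h<6))&(s>140),*B)),("mango",roi((s>150)&(h>8)&(h<28)&(v>90),*M))):
        m=m.astype(np.uint8); m=cv2.morphologyEx(m,cv2.MORPH_CLOSE,np.ones((3,3)))
        if cam=="top": m=cv2.morphologyEx(m,cv2.MORPH_OPEN,np.ones((1,13)))
        k,l,st,ce=cv2.connectedComponentsWithStats(m); i=1+st[1:,4].argmax(); m=l==i
        P=pts(c,m); med=np.median(P,0)
        yaw=np.radians(2.5)*1
        e=np.array([np.cos(yaw),np.sin(yaw),0]); nn=-.5*e+np.array([0,0,.866]); u=.866*e+np.array([0,0,.5]); w=np.cross(nn,u)
        p0=np.r_[med[:2],.1058]
        cs=max(cv2.findContours(m.astype(np.uint8),0,2)[0],key=cv2.contourArea)[:,0]
        # plane through bar centre: iterate
        for _ in range(10):
            Q=planecast(c,cs,p0,nn); q=np.c_[(Q-p0)@u,(Q-p0)@w]*1000; r=cv2.minAreaRect(q.astype(np.float32))
            p=p0+u*r[0][0]/1000+w*r[0][1]/1000; p0=np.r_[p[:2],.1058]
        print(n,st[i],"depth med",med.round(4),"rect c",p.round(4),np.round(r[1],1),round(r[2],2))
c=dict(np.load("pics/top0.npz")); H=hsv(c); h,s,v=[H[...,i].astype(int) for i in range(3)]
t=roi(((s<60)&(v>165))|((h>100)&(h<125)&(s>120)),95,150,275,310).astype(np.uint8)
cs=[x for x in cv2.findContours(t,0,2)[0] if cv2.contourArea(x)>300]; hull=cv2.convexHull(np.vstack(cs))[:,0]
print("tray",[cv2.minAreaRect((ray(c,hull,z)[:,:2]*1000).astype(np.float32)) for z in(.014,)])
# mould face: points near the sloped plane, excluding bars
P=pts(c,np.ones_like(h)>0); q=P[(P[:,1]<-.12)&(P[:,1]>-.45)&(P[:,0]>.4)&(P[:,0]<.66)&(P[:,2]>.03)&(P[:,2]<.15)]
for _ in range(4):
    A=np.c_[q[:,:2],np.ones(len(q))];k,*_=np.linalg.lstsq(A,q[:,2],rcond=None);q=q[abs(q[:,2]-A@k)<.006]
print("face",k,np.degrees(np.arctan2(k[1],k[0])),cv2.minAreaRect((q[:,:2]*1000).astype(np.float32)),q[:,2].min(),q[:,2].max())
E
```

```text
top px mango [ 15 209 127] beet [172 223  71]
beet [ 413  202   27   55 1217] depth med [ 0.5551 -0.2252  0.1093] rect c [ 0.5525 -0.2257  0.1058] [ 40.3 107.7] 89.69
mango [ 466  200   32   56 1316] depth med [ 0.5589 -0.3241  0.1091] rect c [ 0.5564 -0.3249  0.1058] [ 43.8 110. ] 89.91
side px mango [ 15  37 166] beet [ 18  34 166]
beet [313 198  39  31 439] depth med [ 0.5536 -0.2126  0.1041] rect c [ 0.5522 -0.2126  0.1058] [ 56.1 105.9] 89.38
mango [319 181  38  30 437] depth med [ 0.5564 -0.3127  0.1041] rect c [ 0.5544 -0.3117  0.1058] [111.1  63. ] 0.1
tray [((560.0239868164062, 228.76870727539062), (237.78610229492188, 261.3712158203125), 8.46113109588623)]
face [ 0.56419965  0.01788769 -0.21592574] 1.8159283441731993 ((556.1231689453125, -277.7339172363281), (235.74600219726562, 177.8414306640625), 84.94363403320312) 0.04050059444599241 0.14991316970371804
```

```bash
cat > d.py <<'E'
# python3 d.py x y z yaw : remaining move in tool axes (mm) and turn (deg, about tool z)
import sys,numpy as np
from cell import env
from scipy.spatial.transform import Rotation as R
o=env.get_obs(); x,y,z,w=map(float,sys.argv[1:5]); r=R.from_euler("xyz",o["tool_rot"],degrees=True)
g=R.from_euler("xyz",[180,0,w],degrees=True)
print("t",round(o["time_s"],2),"at",np.round(o["tool_pos"],4),np.round(o["tool_rot"],2),"F",np.round(o["force"],1),"w",round(o["grip_width"],4),"gf",o["grasp_force"])
print("units/20mm in goal axes",np.round(g.inv().apply(np.array([x,y,z])-o["tool_pos"])/.02,2),"turn/45",np.round((r.inv()*g).as_rotvec(degrees=True)[2]/45,3))
E
python3 -m jog '[[0.75,0,0,0,0.144],[0.75,0,0,0,0.144],[0.75,0,0,0,0.144],[0.75,0.4,-0.5,0,0],[0.75,0.867,-0.961,0,0],[0.75,0.867,-0.961,0,0],[0.75,0.867,-0.961,0,0],[0.75,0.867,-0.961,0,0],[0.75,0.867,-0.961,0,0],[0.75,0.867,-0.961,0,0],[0.75,0.867,-0.961,0,0],[0.75,0,0,0,0]]'; python3 d.py 0.5545 -0.226 0.2 2.3
```

```text
time_s: 1.1
tool_pos: [0.3696, -0.4477, 0.2396]
tool_rot: [-179.8, -0.2, 3.0]
force: [0.4, -0.3, 0.7]
grip_width: 0.065
grasp_force: 0.0
t 1.1 at [ 0.3696 -0.4477  0.2396] [-1.7982e+02 -1.6000e-01  3.0200e+00] F [ 0.4 -0.3  0.7] w 0.065 gf 0.0
units/20mm in goal axes [  9.68 -10.7    1.98] turn/45 0.016
```

```bash
python3 -m jog '[[0.75,0.88,-0.97,0,0],[0.75,0.88,-0.97,0,0],[0.75,0.88,-0.97,0,0],[0.75,0.88,-0.97,0,0],[0.75,0.88,-0.97,0,0],[0.75,0.88,-0.97,0,0],[0.75,0.88,-0.97,0,0],[0.75,0.88,-0.97,0,0],[0.75,0.88,-0.97,0,0],[0.75,0.88,-0.97,0,0],[0.75,0.88,-0.97,0,0],[0.75,0,0,0,0]]' >/dev/null;  python3 -m jog '[[0.75,0,0,0,0],[0.75,0,0,0,0],[0.75,0,0,0,0]]' >/dev/null; python3 d.py 0.5545 -0.226 0.1155 2.3
```

```text
t 2.35 at [ 0.548  -0.2349  0.2394] [1.7996e+02 5.0000e-02 2.2100e+00] F [-0.4  0.1  0.3] w 0.0656 gf 0.0
units/20mm in goal axes [ 0.34 -0.43  6.19] turn/45 -0.002
```

```bash
python3 -m jog '[[0.75,0.34,-0.43,0,0],[0.75,0,0,0.7,0],[0.75,0,0,0.9,0],[0.75,0,0,0.9,0],[0.75,0,0,0.9,0],[0.75,0,0,0.8,0],[0.75,0,0,0.5,0],[0.75,0,0,0.3,0],[0.75,0,0,0,0],[0.75,0,0,0,0],[0.75,0,0,0,0]]' >/dev/null; python3 d.py 0.5545 -0.226 0.1155 2.3
```

```text
t 3.27 at [ 0.5562 -0.2249  0.1407] [ 1.7995e+02 -1.0000e-01  2.2600e+00] F [ 0.5  0.2 -0.5] w 0.0649 gf 0.0
units/20mm in goal axes [-0.08  0.05  1.26] turn/45 -0.001
```

```bash
python3 -m jog '[[0.75,-0.08,0.05,0.4,0],[0.75,0,0,0.4,0],[0.75,0,0,0.3,0],[0.75,0,0,0.1,0],[0.75,0,0,0,0],[0.75,0,0,0,0]]'; python3 d.py 0.5545 -0.226 0.1155 2.3; python3 -m jog '[[0.4,0,0,0,0],[0.4,0,0,0,0],[0.4,0,0,0,0],[0.4,0,0,0,0],[0.4,0,0,0,0],[0.4,0,0,0,0]]' 12; python3 d.py 0.5545 -0.226 0.1155 2.3
```

```text
time_s: 3.77
tool_pos: [0.5538, -0.2257, 0.1153]
tool_rot: [-180.0, 0.0, 2.3]
force: [1.0, 0.1, -0.3]
grip_width: 0.0652
grasp_force: 0.0
t 3.77 at [ 0.5538 -0.2257  0.1153] [-1.7999e+02  2.0000e-02  2.2700e+00] F [ 1.   0.1 -0.3] w 0.0652 gf 0.0
units/20mm in goal axes [ 0.04  0.02 -0.01] turn/45 -0.001
time_s: 4.27
tool_pos: [0.5539, -0.2259, 0.1157]
tool_rot: [180.0, -0.0, 2.3]
force: [0.5, 0.3, 0.8]
grip_width: 0.0417
grasp_force: 12.0
t 4.27 at [ 0.5539 -0.2259  0.1157] [ 1.7998e+02 -1.0000e-02  2.2600e+00] F [0.5 0.3 0.8] w 0.0417 gf 11.989845335483551
units/20mm in goal axes [0.03 0.01 0.01] turn/45 -0.001
```

```bash
python3 -m jog '[[0.4,-0.1,0,-0.173,0],[0.4,-0.15,0,-0.26,0],[0.4,-0.25,0,-0.433,0],[0.4,-0.25,0,-0.433,0],[0.4,-0.25,0,-0.433,0],[0.4,-0.25,0,-0.433,0],[0.4,-0.1,0,-0.6,0],[0.4,0,0,-0.8,0],[0.4,0,0,-0.8,0],[0.4,0,0,-0.4,0],[0.4,0,0,0,0],[0.4,0,0,0,0]]';  python3 - <<'E'
from cell import read_camera
import cv2
c=read_camera("side");cv2.imwrite("pics/s1.png",cv2.resize(c["color"][100:280,240:480,::-1],None,fx=3,fy=3))
E
```

```text
time_s: 5.27
tool_pos: [0.527, -0.2268, 0.2113]
tool_rot: [180.0, -0.0, 2.3]
force: [0.3, 0.0, -0.9]
grip_width: 0.0417
grasp_force: 12.0
```

View pics/s1.png

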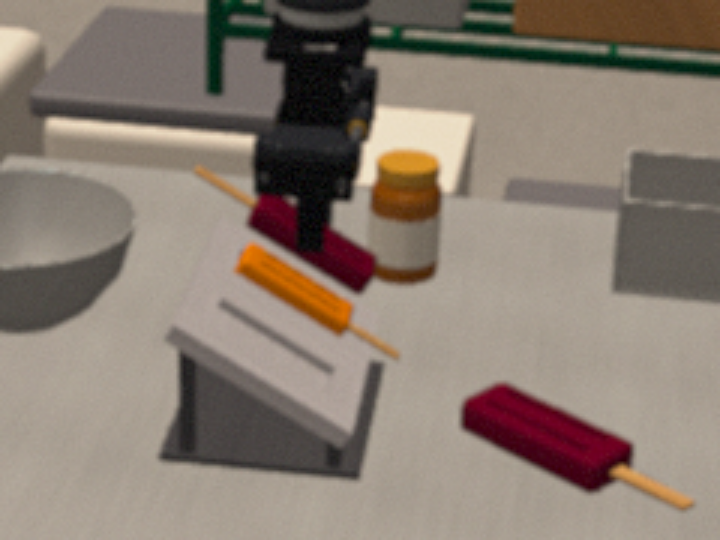

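The beet bar is held at about 30° tilt, clear of the mould. Next I'll get the tray pose precisely from its rib and corners.

```bash
python3 - <<'E'
from h import *
c=dict(np.load("pics/top0.npz")); g=cv2.cvtColor(c["color"],cv2.COLOR_RGB2GRAY).astype(float)
L=[];
for v in range(200,280):
    u0=int(round(180+(v-170)*13/117)); w=np.clip(g[v,u0-6:u0+7].max()-g[v,u0-6:u0+7]-25,0,None); L.append(((w*np.arange(u0-6,u0+7)).sum()/w.sum(),v))
P=ray(c,np.array(L),.010); vx,vy,x,y=cv2.fitLine((P[:,:2]*1000).astype(np.float32),cv2.DIST_HUBER,0,.01,.01).ravel()
print("rib yaw",np.degrees(np.arctan2(vy*np.sign(vx),abs(vx))),x,y)
H=hsv(c);h,s,v=[H[...,i].astype(int) for i in range(3)]
t=roi(((s<60)&(v>165))|((h>100)&(h<125)&(s>120)),95,150,275,310).astype(np.uint8)
cs=[q for q in cv2.findContours(t,0,2)[0] if cv2.contourArea(q)>300]; hull=cv2.convexHull(np.vstack(cs))
print(cv2.approxPolyDP(hull,6,True)[:,0].tolist(), ray(c,cv2.approxPolyDP(hull,6,True)[:,0],.014).round(3).tolist())
cv2.imwrite("pics/tray.png",cv2.resize(c["color"][150:310,95:275,::-1],None,fx=3.5,fy=3.5))
E
```

```text
rib yaw 8.460865 536.45514 227.26129
[[258, 277], [127, 295], [113, 178], [240, 161]] [[0.464, 0.084, 0.014], [0.426, 0.34, 0.014], [0.657, 0.375, 0.014], [0.695, 0.124, 0.014]]
```

View pics/tray.png

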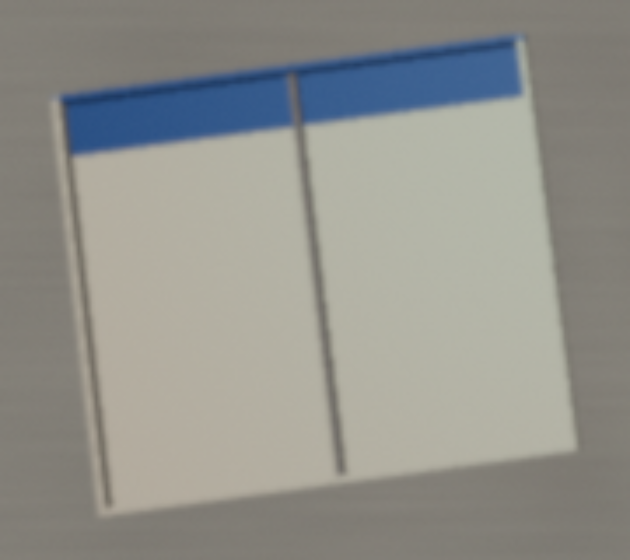

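```bash
python3 -m jog '[[0.4,0,0,0,-0.069],[0.4,0,0,0,-0.068],[0.4,0,-0.5,0,0],[0.4,0.12,-0.9,0,0],[0.4,0.12,-0.9,0,0],[0.4,0.12,-0.9,0,0],[0.4,0.12,-0.9,0,0],[0.4,0.12,-0.9,0,0],[0.4,0.12,-0.9,0,0],[0.4,0.12,-0.9,0,0],[0.4,0.12,-0.9,0,0],[0.4,0.12,-0.9,0,0]]' >/dev/null; python3 -m jog '[[0.4,0.12,-0.9,0,0],[0.4,0.12,-0.9,0,0],[0.4,0.12,-0.9,0,0],[0.4,0.12,-0.9,0,0],[0.4,0.12,-0.9,0,0],[0.4,0.12,-0.9,0,0],[0.4,0.12,-0.9,0,0],[0.4,0.12,-0.9,0,0],[0.4,0.12,-0.9,0,0],[0.4,0.12,-0.9,0,0],[0.4,0.12,-0.9,0,0],[0.4,0,-0.9,0,0]]' >/dev/null;python3 d.py 0.5253 0.293 0.1 8.46; python3 -c "
from cell import env;print(env.get_obs()['qpos'])"
```

```text
t 7.32 at [0.5165 0.1655 0.2099] [-1.7999e+02  9.0000e-02  8.3700e+00] F [-0.1  0.3 -1.4] w 0.0418 gf 11.986098289489746
units/20mm in goal axes [ 1.38 -6.24  5.49] turn/45 -0.002
[  13.5760947     9.05067205  -37.31242439   99.72742096    5.68203436
   73.21620559 -106.67899155]
```

```bash
python3 -m jog '[[0.4,0.25,-0.9,0,0],[0.4,0.25,-0.9,0,0],[0.4,0.25,-0.9,0,0],[0.4,0.25,-0.9,0,0],[0.4,0.2,-0.9,0,0],[0.4,0.1,-0.7,0,0],[0.4,0,-0.3,0,0],[0.4,0,0,0,0],[0.4,0,0,0,0],[0.4,0,0,0,0]]' >/dev/null;python3 d.py 0.5253 0.293 0.1 8.46
```

```text
t 8.15 at [0.5271 0.2753 0.2105] [1.7992e+02 3.0000e-02 8.3300e+00] F [ 0.1 -0.1 -1.4] w 0.0419 gf 11.986811310052872
units/20mm in goal axes [ 0.04 -0.89  5.52] turn/45 -0.003
```

```bash
python3 -m jog '[[0.4,0.04,-0.5,0.3,0],[0.4,0,-0.39,0.7,0],[0.4,0,0,0.9,0],[0.4,0,0,1,0],[0.4,0,0,1,0],[0.4,0,0,1,0],[0.4,0,0,0.9,0],[0.4,0,0,0.7,0],[0.4,0,0,0.3,0],[0.4,0,0,0,0],[0.4,0,0,0,0],[0.4,0,0,0,0]]' >/dev/null;python3 d.py 0.5253 0.293 0.036 8.46
```

```text
t 9.15 at [0.5259 0.2951 0.0759] [-1.7996e+02 -1.1000e-01  8.4300e+00] F [ 0.9  0.2 -0.9] w 0.0417 gf 11.986932903528214
units/20mm in goal axes [-0.05  0.1   2.  ] turn/45 -0.001
```

Now I'll lower the grip force and press down slowly so the bar pivots flat in the pads.

```bash
python3 -m jog '[[0.4,-0.05,0.1,0.2,0],[0.4,0,0,0.2,0],[0.4,0,0,0.1,0],[0.4,0,0,0.1,0],[0.4,0,0,0.1,0],[0.4,0,0,0.1,0],[0.4,0,0,0,0]]' 5;python3 d.py 0.5253 0.293 0.036 8.46; python3 -m jog '[[0.4,0,0,0.1,0],[0.4,0,0,0.1,0],[0.4,0,0,0.1,0],[0.4,0,0,0,0]]';python3 - <<'E'
from cell import read_camera
import cv2
c=read_camera("side");cv2.imwrite("pics/s2.png",cv2.resize(c["color"][260:430,180:420,::-1],None,fx=3,fy=3))
E
```

```text
time_s: 9.73
tool_pos: [0.5252, 0.2924, 0.0589]
tool_rot: [-180.0, -0.1, 8.4]
force: [1.0, -0.8, 0.3]
grip_width: 0.0418
grasp_force: 5.0
t 9.73 at [0.5252 0.2924 0.0589] [-1.7999e+02 -6.0000e-02  8.4200e+00] F [ 1.  -0.8  0.3] w 0.0418 gf 4.999821111559868
units/20mm in goal axes [ 0.01 -0.03  1.15] turn/45 -0.001
time_s: 10.07
tool_pos: [0.5241, 0.2922, 0.0522]
tool_rot: [180.0, 0.1, 8.4]
force: [1.3, 0.0, 0.6]
grip_width: 0.0421
grasp_force: 5.0
```

View pics/s2.png

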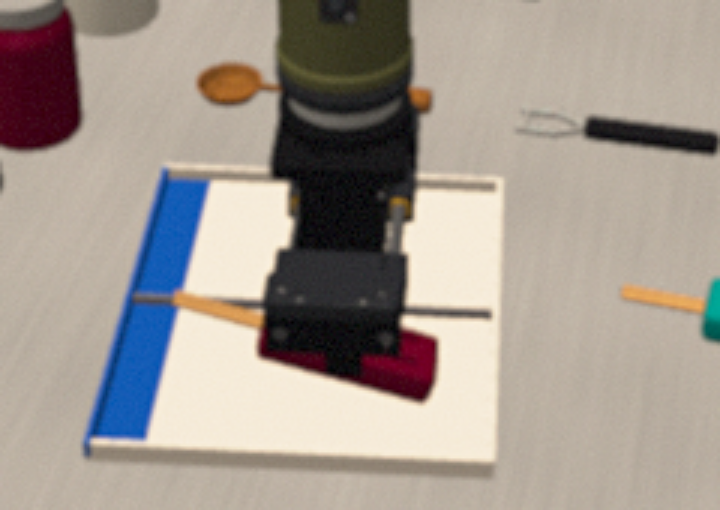

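The bar's low end is on the floor and it is pivoting flat. I'll continue.

```bash
for i in 1; do python3 -m jog '[[0.4,0,0,0.1,0],[0.4,0,0,0.1,0],[0.4,0,0,0.1,0],[0.4,0,0,0.1,0],[0.4,0,0,0.1,0],[0.4,0,0,0,0]]'; done; python3 -m jog '[[0.4,0,0,0.08,0],[0.4,0,0,0.08,0],[0.4,0,0,0,0],[0.4,0,0,0,0]]'; python3 - <<'E'
from cell import read_camera
import cv2
c=read_camera("side");cv2.imwrite("pics/s3.png",cv2.resize(c["color"][260:430,180:420,::-1],None,fx=3,fy=3))
E
```

```text
time_s: 10.62
tool_pos: [0.5241, 0.2921, 0.0421]
tool_rot: [180.0, 0.1, 8.4]
force: [0.4, 0.1, -0.2]
grip_width: 0.042
grasp_force: 5.0
time_s: 10.95
tool_pos: [0.5242, 0.2922, 0.0393]
tool_rot: [180.0, 0.0, 8.4]
force: [0.4, -0.3, -1.2]
grip_width: 0.0421
grasp_force: 5.0
```

View pics/s3.png

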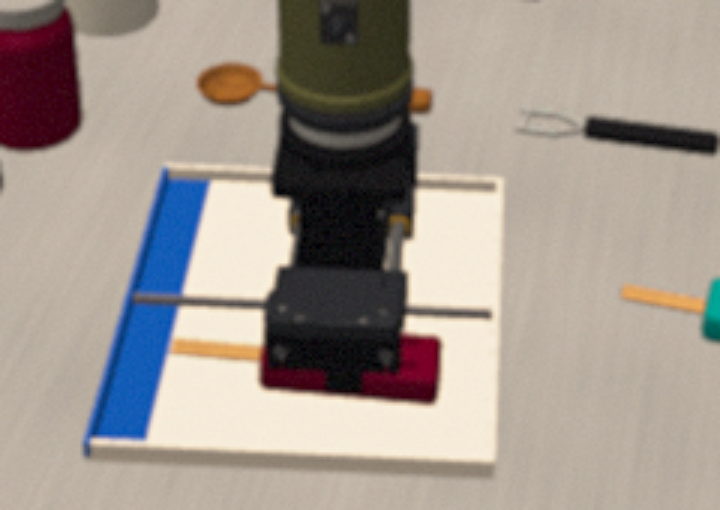

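Nearly flat. I'll go down in small steps until the floor carries it.

```bash
for i in 1; do python3 -m jog '[[0.4,0,0,0.06,0],[0.4,0,0,0,0],[0.4,0,0,0,0]]'|grep -E 'pos|force'; python3 -m jog '[[0.4,0,0,0.06,0],[0.4,0,0,0,0],[0.4,0,0,0,0]]'|grep -E 'pos|force';python3 -m jog '[[0.4,0,0,0.06,0],[0.4,0,0,0,0],[0.4,0,0,0,0]]'|grep -E 'pos|force';done
```

```text
tool_pos: [0.5245, 0.2922, 0.0384]
force: [0.6, -0.3, -0.4]
grasp_force: 5.0
tool_pos: [0.5246, 0.2923, 0.0372]
force: [1.0, 0.6, -1.0]
grasp_force: 5.0
tool_pos: [0.5245, 0.2923, 0.036]
force: [1.1, -1.1, 0.0]
grasp_force: 5.0
```

```bash
cat > f.py <<'E'
# heights of the bar's upper face along the lane (tray x), from one camera
import sys
from h import *
from cell import read_camera
def bar(c,lo,hi,y0,y1):
    H=hsv(c);h,s,v=[H[...,i].astype(int) for i in range(3)]
    P=pts(c,((h>=lo)|(h<hi) if lo>hi else (h>=lo)&(h<hi))&(s>110))
    a=np.radians(8.46);e=np.array([np.cos(a),np.sin(a)]);n=np.array([-e[1],e[0]]);d=P[:,:2]-[.560,.2305]
    q=np.c_[d@e,d@n,P[:,2]];return q[(q[:,1]>y0)&(q[:,1]<y1)&(abs(q[:,0])<.125)&(q[:,2]<.09)]
if __name__=="__main__":
    lo,hi,y0,y1=[float(x) for x in sys.argv[1:5]]
    for cam in("top","side"):
        q=bar(read_camera(cam),lo,hi,y0,y1); print(cam,len(q),"lane x/y 2-98%",np.percentile(q[:,:2],[2,98],0).round(3).tolist() if len(q) else "")
        for b in np.arange(-.1,.12,.015):
            k=q[(q[:,0]>=b)&(q[:,0]<b+.015)]
            if len(k)>5: print(f"  x{b:.3f} n{len(k)} z90 {np.percentile(k[:,2],90):.4f} med {np.median(k[:,2]):.4f} ymed {np.median(k[:,1]):.3f}")
E
python3 f.py 160 6 0.01 0.125
```

```text
top 329 lane x/y 2-98% [[-0.082, 0.044], [0.02, 0.081]]
  x-0.085 n139 z90 0.0299 med 0.0274 ymed 0.062
  x-0.070 n110 z90 0.0296 med 0.0277 ymed 0.067
  x-0.040 n18 z90 0.0312 med 0.0290 ymed 0.072
  x-0.025 n27 z90 0.0300 med 0.0283 ymed 0.071
  x-0.010 n18 z90 0.0302 med 0.0282 ymed 0.072
  x0.005 n10 z90 0.0305 med 0.0283 ymed 0.074
  x0.020 n7 z90 0.0275 med 0.0271 ymed 0.076
side 530 lane x/y 2-98% [[-0.08, 0.054], [0.022, 0.094]]
  x-0.085 n130 z90 0.0291 med 0.0268 ymed 0.079
  x-0.070 n155 z90 0.0296 med 0.0268 ymed 0.080
  x-0.055 n56 z90 0.0244 med 0.0186 ymed 0.087
  x-0.040 n29 z90 0.0245 med 0.0186 ymed 0.086
  x-0.025 n27 z90 0.0286 med 0.0201 ymed 0.088
  x-0.010 n55 z90 0.0247 med 0.0185 ymed 0.086
  x0.005 n58 z90 0.0249 med 0.0179 ymed 0.086
  x0.020 n20 z90 0.0280 med 0.0220 ymed 0.086
```

Flat at z≈28 mm (floor 4 + 24) along its whole length. Releasing, rising and heading back for the mango bar.

```bash
python3 -m jog '[[0.55,0,0,0,0],[0.6,0,0,0,0],[0.7,0,0,0,0],[0.7,0,0,0,0],[0.7,0,0,-0.3,0],[0.7,0,0,-0.7,0],[0.7,0,0,-1,0],[0.7,0,0,-1,0],[0.7,0,0,-1,0],[0.7,0,0,-1,0],[0.75,0,0,-1,0],[0.75,0,0,-1,0]]' >/dev/null; python3 -m jog '[[0.75,0,0,-1,0.068],[0.75,0,0,-0.7,0.069],[0.75,0,0.5,0,0],[0.75,0.08,1,0,0],[0.75,0.08,1,0,0],[0.75,0.08,1,0,0],[0.75,0.08,1,0,0],[0.75,0.08,1,0,0],[0.75,0.08,1,0,0],[0.75,0.08,1,0,0],[0.75,0.08,1,0,0],[0.75,0.08,1,0,0]]' >/dev/null; python3 -m jog '[[0.75,0.08,1,0,0],[0.75,0.08,1,0,0],[0.75,0.08,1,0,0],[0.75,0.08,1,0,0],[0.75,0.08,1,0,0],[0.75,0.08,1,0,0],[0.75,0.08,1,0,0],[0.75,0.08,1,0,0],[0.75,0.08,1,0,0],[0.75,0.08,1,0,0],[0.75,0.08,1,0,0],[0.75,0.08,0.5,0,0]]' >/dev/null;python3 d.py 0.5584 -0.3257 0.1155 2.3;python3 f.py 160 6 0.01 0.125
```

```text
t 14.85 at [ 0.5737 -0.13    0.2096] [1.7992e+02 6.0000e-02 2.1300e+00] F [ 1.  -0.6  0.5] w 0.0651 gf 0.0
units/20mm in goal axes [-1.16  9.75  4.71] turn/45 -0.004
top 1111 lane x/y 2-98% [[-0.081, 0.044], [0.02, 0.082]]
  x-0.085 n136 z90 0.0296 med 0.0274 ymed 0.062
  x-0.070 n157 z90 0.0302 med 0.0277 ymed 0.062
  x-0.055 n160 z90 0.0298 med 0.0276 ymed 0.062
  x-0.040 n161 z90 0.0296 med 0.0278 ymed 0.062
  x-0.025 n162 z90 0.0298 med 0.0279 ymed 0.062
  x-0.010 n160 z90 0.0299 med 0.0280 ymed 0.062
  x0.005 n154 z90 0.0293 med 0.0275 ymed 0.062
  x0.020 n21 z90 0.0282 med 0.0262 ymed 0.065
side 1207 lane x/y 2-98% [[-0.079, 0.053], [0.022, 0.089]]
  x-0.085 n129 z90 0.0295 med 0.0268 ymed 0.080
  x-0.070 n171 z90 0.0294 med 0.0269 ymed 0.080
  x-0.055 n170 z90 0.0298 med 0.0273 ymed 0.079
  x-0.040 n176 z90 0.0298 med 0.0272 ymed 0.080
  x-0.025 n170 z90 0.0302 med 0.0273 ymed 0.080
  x-0.010 n173 z90 0.0298 med 0.0270 ymed 0.079
  x0.005 n169 z90 0.0294 med 0.0271 ymed 0.080
  x0.020 n49 z90 0.0293 med 0.0267 ymed 0.078
```

Beet bar is flat, straight and in its lane. Now the mango.

```bash
python3 -m jog '[[0.75,-0.13,1,0,0],[0.75,-0.13,1,0,0],[0.75,-0.13,1,0,0],[0.75,-0.13,1,0,0],[0.75,-0.13,1,0,0],[0.75,-0.13,1,0,0],[0.75,-0.13,1,0,0],[0.75,-0.1,1,0,0],[0.75,-0.1,0.7,0,0],[0.75,0,0.4,0,0],[0.75,0,0,0,0],[0.75,0,0,0,0]]' >/dev/null; python3 -m jog '[[0.75,0,0,0,0],[0.75,0,0,0,0]]'>/dev/null;python3 d.py 0.5584 -0.3257 0.1155 2.3;python3 -c "
from cell import env;print(env.get_obs()['qpos'].round(1))"
```

```text
t 16.12 at [ 0.5603 -0.3069  0.2102] [-1.7996e+02 -2.0000e-02  2.4100e+00] F [-1.   0.3 -0.3] w 0.0655 gf 0.0
units/20mm in goal axes [-0.13  0.94  4.73] turn/45 0.002
[ 41.9  19.  -19.5  86.6   6.4  75.5 -65.9]
```

```bash
python3 -m jog '[[0.75,-0.1,0.5,0,0],[0.75,-0.03,0.4,0.5,0],[0.75,0,0,0.8,0],[0.75,0,0,0.8,0],[0.75,0,0,0.7,0],[0.75,0,0,0.4,0],[0.75,0,0,0.2,0],[0.75,0,0,0,0],[0.75,0,0,0,0],[0.75,0,0,0,0]]' >/dev/null;python3 d.py 0.5584 -0.3257 0.1155 2.3
```

```text
t 16.95 at [ 0.5584 -0.3273  0.1431] [ 1.7994e+02 -8.0000e-02  2.2600e+00] F [-0.  -0.2 -0.5] w 0.0655 gf 0.0
units/20mm in goal axes [ 0.   -0.08  1.38] turn/45 -0.001
```

```bash
python3 -m jog '[[0.75,0,-0.06,0.4,0],[0.75,0,0,0.4,0],[0.75,0,0,0.3,0],[0.75,0,0,0.2,0],[0.75,0,0,0.05,0],[0.75,0,0,0,0],[0.75,0,0,0,0]]'>/dev/null; python3 d.py 0.5584 -0.3257 0.1155 2.3; python3 -m jog '[[0.4,0,0,0,0],[0.4,0,0,0,0],[0.4,0,0,0,0],[0.4,0,0,0,0],[0.4,0,0,0,0],[0.4,0,0,0,0]]' 12 >/dev/null; python3 d.py 0.5584 -0.3257 0.1155 2.3
```

```text
t 17.53 at [ 0.5577 -0.3258  0.115 ] [1.80e+02 1.00e-02 2.26e+00] F [0.1 0.5 0.6] w 0.0654 gf 0.12065732960763853
units/20mm in goal axes [ 0.03 -0.   -0.02] turn/45 -0.001
t 18.03 at [ 0.5578 -0.3258  0.1151] [ 1.7998e+02 -1.0000e-02  2.2600e+00] F [ 0.3 -0.4  0.1] w 0.0416 gf 12.018215539683297
units/20mm in goal axes [ 0.03 -0.   -0.02] turn/45 -0.001
```

```bash
python3 -m jog '[[0.4,-0.1,0,-0.173,0],[0.4,-0.15,0,-0.26,0],[0.4,-0.25,0,-0.433,0],[0.4,-0.25,0,-0.433,0],[0.4,-0.25,0,-0.433,0],[0.4,-0.25,0,-0.433,0],[0.4,-0.1,0,-0.7,0],[0.4,0,0,-1,0],[0.4,0,0,-1,0],[0.4,0,0,-1,0],[0.4,0,0,-1,0],[0.4,0,0,-1,0]]'>/dev/null;  python3 -m jog '[[0.4,0,0,-1,-0.08],[0.4,0,0,-0.4,-0.1532],[0.4,0,0,0,-0.1532],[0.4,0,0,0,-0.1532],[0.4,0,0,0,-0.1532],[0.4,0,0,0,-0.1532],[0.4,0,0,0,-0.1532],[0.4,0,0,0,-0.1532],[0.4,0,0,0,-0.1532],[0.4,0,0,0,-0.1532],[0.4,0,0,0,-0.1532],[0.4,0,0,0,-0.1532]]' >/dev/null;python3 -m jog '[[0.4,0,0,0,-0.1532],[0.4,0,0,0,-0.1532],[0.4,0,0,0,-0.1532],[0.4,0,0,0,-0.1532],[0.4,0,0,0,-0.1532],[0.4,0,0,0,-0.1532],[0.4,0,0,0,-0.1532],[0.4,0,0,0,-0.1532],[0.4,0,0,0,-0.1532],[0.4,0,0,0,-0.1532],[0.4,0,0,0,-0.1532],[0.4,0,0,0,-0.1532]]' >/dev/null; python3 d.py 0.5453 0.1605 0.21 -171.54;python3 -c "
from cell import env;print(env.get_obs()['qpos'].round(1))"
```

```text
t 21.03 at [ 0.5306 -0.3267  0.3016] [-1.7996e+02  5.0000e-02  1.6476e+02] F [-0.7 -0.3 -0.3] w 0.042 gf 11.980891227722168
units/20mm in goal axes [-4.31 23.99  4.58] turn/45 -0.527
[ 59.9  17.7 -39.1  80.6  11.1  85.5  96. ]
```

```bash
python3 -m jog '[[0.4,0,0,0,-0.15],[0.4,0,0,0,-0.15],[0.4,0,0,0,-0.15],[0.4,0,0,0,0],[0.4,0,0,0,0]]'>/dev/null; python3 d.py 0.5453 0.1605 0.21 -171.54; python3 -m jog '[[0.4,0,0.5,0,0],[0.4,-0.18,1,0,0],[0.4,-0.18,1,0,0],[0.4,-0.18,1,0,0],[0.4,-0.18,1,0,0],[0.4,-0.18,1,0,0],[0.4,-0.18,1,0,0],[0.4,-0.18,1,0,0],[0.4,-0.18,1,0,0],[0.4,-0.18,1,0,0],[0.4,-0.18,1,0,0],[0.4,-0.18,1,0,0]]'>/dev/null;python3 d.py 0.5453 0.1605 0.21 -171.54
```

```text
t 21.45 at [ 0.5307 -0.3269  0.3012] [-1.7996e+02  3.0000e-02 -1.7552e+02] F [ 1.3 -0.4 -1.4] w 0.042 gf 11.983992755413055
units/20mm in goal axes [-4.31 23.99  4.56] turn/45 -0.089
t 22.45 at [ 0.5511 -0.0923  0.3007] [-179.97   -0.   -175.42] F [ 0.6 -0.6 -1.9] w 0.0419 gf 11.983669102191925
units/20mm in goal axes [-1.57 12.54  4.53] turn/45 -0.086
```

```bash
python3 -m jog '[[0.4,-0.1,1,0,-0.086],[0.4,-0.13,1,0.2,0],[0.4,-0.13,1,0.4,0],[0.4,-0.13,1,0.4,0],[0.4,-0.13,1,0.4,0],[0.4,-0.13,1,0.4,0],[0.4,-0.13,1,0.4,0],[0.4,-0.13,1,0.4,0],[0.4,-0.13,1,0.4,0],[0.4,-0.1,1,0.4,0],[0.4,0,0.8,0.4,0],[0.4,0,0.4,0.2,0]]'>/dev/null;python3 -m jog '[[0.4,0,0,0,0],[0.4,0,0,0,0],[0.4,0,0,0,0]]'>/dev/null;python3 d.py 0.5453 0.1605 0.076 -171.54
```

```text
t 23.7 at [0.5446 0.1295 0.2208] [-1.7993e+02  3.0000e-02 -1.7158e+02] F [ 0.2  0.2 -0.7] w 0.0418 gf 11.984245777130127
units/20mm in goal axes [-0.26  1.53  7.24] turn/45 -0.001
```

```bash
python3 -m jog '[[0.4,-0.13,0.7,0,0],[0.4,-0.13,0.6,0.3,0],[0.4,0,0.23,0.8,0],[0.4,0,0,1,0],[0.4,0,0,1,0],[0.4,0,0,1,0],[0.4,0,0,0.8,0],[0.4,0,0,0.6,0],[0.4,0,0,0.3,0],[0.4,0,0,0,0],[0.4,0,0,0,0],[0.4,0,0,0,0]]' 12 >/dev/null;python3 d.py 0.5453 0.1605 0.036 -171.54; python3 - <<'E'
from cell import read_camera
import cv2
c=read_camera("side");cv2.imwrite("pics/s4.png",cv2.resize(c["color"][230:430,180:420,::-1],None,fx=3,fy=3))
E
```

```text
t 24.7 at [0.5456 0.1621 0.1055] [ 1.8000e+02  1.1000e-01 -1.7147e+02] F [-0.3  0.6 -1.1] w 0.0422 gf 11.984443366527557
units/20mm in goal axes [ 0.03 -0.08  3.47] turn/45 0.001
```

View pics/s4.png

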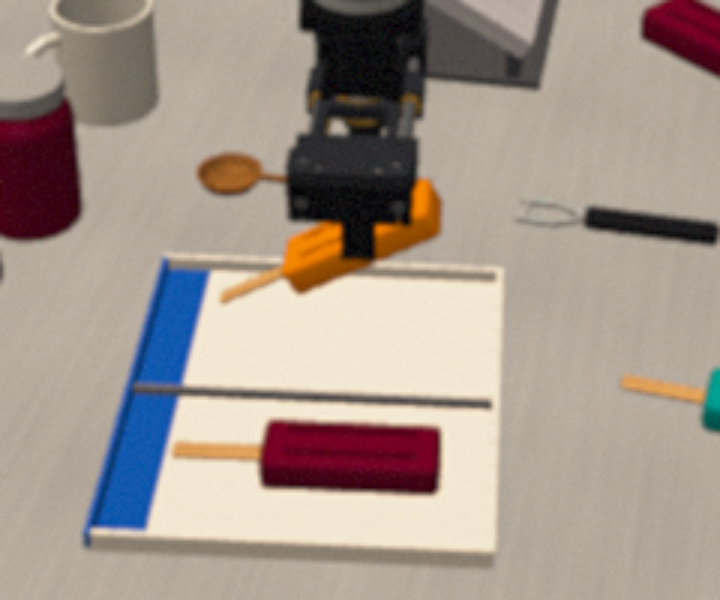

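The beet bar is flat at crop (350,455) with its stick to the blue end. The mango hangs above its lane at crop (350,240), with its stick low and towards the blue end. I'll lower it with a light grip so it pivots.

```bash
python3 -m jog '[[0.4,0.03,-0.08,0.3,0],[0.4,0,0,0.3,0],[0.4,0,0,0.2,0],[0.4,0,0,0.1,0],[0.4,0,0,0.1,0],[0.4,0,0,0.1,0],[0.4,0,0,0.1,0],[0.4,0,0,0.1,0],[0.4,0,0,0.1,0],[0.4,0,0,0.1,0],[0.4,0,0,0.1,0],[0.4,0,0,0.1,0]]' 5 | grep -E "pos|force";python3 -m jog '[[0.4,0,0,0.1,0],[0.4,0,0,0.1,0],[0.4,0,0,0.1,0],[0.4,0,0,0.1,0],[0.4,0,0,0.1,0],[0.4,0,0,0.1,0],[0.4,0,0,0.1,0],[0.4,0,0,0.1,0],[0.4,0,0,0,0],[0.4,0,0,0,0],[0.4,0,0,0,0]]' | grep -E "pos|force";python3 d.py 0.5453 0.1605 0.036 -171.54; python3 f.py 8 28 -0.12 -0.01
```

```text
tool_pos: [0.5444, 0.1602, 0.0702]
force: [-1.0, 0.6, -0.2]
grasp_force: 5.0
tool_pos: [0.5444, 0.1603, 0.0543]
force: [-0.4, 0.9, -2.0]
grasp_force: 5.0
t 26.67 at [0.5444 0.1603 0.0543] [-180.      0.   -171.46] F [-0.4  0.9 -2. ] w 0.0421 gf 4.999966844916344
units/20mm in goal axes [-0.05  0.    0.92] turn/45 0.002
top 88 lane x/y 2-98% [[-0.078, -0.089], [-0.057, -0.071]]
  x-0.085 n32 z90 0.0603 med 0.0580 ymed -0.084
  x-0.070 n56 z90 0.0589 med 0.0567 ymed -0.079
side 773 lane x/y 2-98% [[-0.076, -0.081], [0.071, -0.037]]
  x-0.085 n74 z90 0.0595 med 0.0516 ymed -0.056
  x-0.070 n129 z90 0.0598 med 0.0562 ymed -0.051
  x-0.055 n78 z90 0.0526 med 0.0447 ymed -0.048
  x-0.040 n46 z90 0.0533 med 0.0416 ymed -0.046
  x-0.025 n56 z90 0.0562 med 0.0409 ymed -0.045
  x-0.010 n111 z90 0.0430 med 0.0381 ymed -0.048
  x0.005 n119 z90 0.0399 med 0.0348 ymed -0.049
  x0.020 n86 z90 0.0355 med 0.0324 ymed -0.054
  x0.035 n23 z90 0.0210 med 0.0178 ymed -0.065
  x0.050 n23 z90 0.0169 med 0.0152 ymed -0.064
  x0.065 n26 z90 0.0127 med 0.0111 ymed -0.065
```

```bash
python3 -m jog '[[0.4,0,0,0.1,0],[0.4,0,0,0.1,0],[0.4,0,0,0.1,0],[0.4,0,0,0.1,0],[0.4,0,0,0.1,0],[0.4,0,0,0.1,0],[0.4,0,0,0.08,0],[0.4,0,0,0.06,0],[0.4,0,0,0,0],[0.4,0,0,0,0]]' | grep -E "pos|force";python3 -m jog '[[0.4,0,0,0.05,0],[0.4,0,0,0.05,0],[0.4,0,0,0,0],[0.4,0,0,0,0]]' | grep -E "pos|force"; python3 -m jog '[[0.4,0,0,0.05,0],[0.4,0,0,0,0],[0.4,0,0,0,0]]' | grep -E "pos|force";python3 f.py 8 28 -0.12 -0.01
```

```text
tool_pos: [0.5444, 0.1603, 0.0395]
force: [-0.4, -0.1, -1.8]
grasp_force: 5.0
tool_pos: [0.5444, 0.1603, 0.0375]
force: [-0.2, -0.2, -0.4]
grasp_force: 5.0
tool_pos: [0.5444, 0.1603, 0.0365]
force: [-0.8, -1.0, -0.9]
grasp_force: 5.0
top 65 lane x/y 2-98% [[-0.077, -0.089], [-0.056, -0.074]]
  x-0.085 n21 z90 0.0317 med 0.0299 ymed -0.085
  x-0.070 n44 z90 0.0323 med 0.0299 ymed -0.081
side 743 lane x/y 2-98% [[-0.075, -0.083], [0.078, -0.038]]
  x-0.085 n65 z90 0.0315 med 0.0282 ymed -0.055
  x-0.070 n135 z90 0.0323 med 0.0291 ymed -0.051
  x-0.055 n82 z90 0.0303 med 0.0235 ymed -0.048
  x-0.040 n54 z90 0.0808 med 0.0225 ymed -0.047
  x-0.025 n52 z90 0.0795 med 0.0274 ymed -0.043
  x-0.010 n82 z90 0.0294 med 0.0232 ymed -0.049
  x0.005 n84 z90 0.0284 med 0.0222 ymed -0.048
  x0.020 n93 z90 0.0289 med 0.0259 ymed -0.051
  x0.035 n27 z90 0.0194 med 0.0170 ymed -0.065
  x0.050 n29 z90 0.0188 med 0.0169 ymed -0.065
  x0.065 n29 z90 0.0182 med 0.0164 ymed -0.064
  x0.080 n11 z90 0.0177 med 0.0164 ymed -0.065
```

```bash
python3 -m jog '[[0.4,0,0,0.05,0],[0.4,0,0,0.03,0],[0.4,0,0,0,0],[0.4,0,0,0,0]]' | grep -E "pos|force"; python3 f.py 8 28 -0.12 -0.01 | grep -E "x-0.070|x0.020"
```

```text
tool_pos: [0.5443, 0.1603, 0.0349]
force: [-0.3, -1.0, 0.1]
grasp_force: 5.0
  x-0.070 n44 z90 0.0299 med 0.0279 ymed -0.081
  x-0.070 n133 z90 0.0296 med 0.0268 ymed -0.051
  x0.020 n93 z90 0.0289 med 0.0255 ymed -0.050
```

Flat. Release, rise, and check.

```bash
python3 -m jog '[[0.55,0,0,0,0],[0.6,0,0,0,0],[0.7,0,0,0,0],[0.7,0,0,0,0],[0.7,0,0,-0.3,0],[0.7,0,0,-0.7,0],[0.7,0,0,-1,0],[0.7,0,0,-1,0],[0.7,0,0,-1,0],[0.7,0,0,-1,0],[0.7,0,0,-1,0],[0.7,0,0,-1,0]]' >/dev/null; python3 -m jog '[[0.7,0,0,-1,0],[0.7,0.5,0,0,0],[0.7,1,0,0,0],[0.7,1,0,0,0],[0.7,1,0,0,0],[0.7,0.5,0,0,0],[0.7,0,0,0,0],[0.7,0,0,0,0],[0.7,0,0,0,0]]'; python3 f.py 8 28 -0.12 -0.01; python3 - <<'E'
from cell import read_camera
import cv2
c=read_camera("top");cv2.imwrite("pics/t5.png",c["color"][...,::-1])
E
```

```text
time_s: 30.47
tool_pos: [0.4662, 0.1485, 0.1958]
tool_rot: [-180.0, 0.1, -171.5]
force: [0.4, 0.4, 0.3]
grip_width: 0.0608
grasp_force: 0.0
top 838 lane x/y 2-98% [[-0.048, -0.089], [0.028, -0.05]]
  x-0.055 n102 z90 0.0298 med 0.0276 ymed -0.070
  x-0.040 n163 z90 0.0299 med 0.0278 ymed -0.070
  x-0.025 n160 z90 0.0300 med 0.0277 ymed -0.070
  x-0.010 n159 z90 0.0299 med 0.0279 ymed -0.069
  x0.005 n154 z90 0.0300 med 0.0279 ymed -0.070
  x0.020 n100 z90 0.0289 med 0.0269 ymed -0.068
side 1140 lane x/y 2-98% [[-0.074, -0.082], [0.072, -0.044]]
  x-0.085 n64 z90 0.0294 med 0.0255 ymed -0.055
  x-0.070 n150 z90 0.0293 med 0.0265 ymed -0.054
  x-0.055 n148 z90 0.0299 med 0.0273 ymed -0.052
  x-0.040 n142 z90 0.0303 med 0.0269 ymed -0.052
  x-0.025 n146 z90 0.0295 med 0.0271 ymed -0.054
  x-0.010 n151 z90 0.0298 med 0.0270 ymed -0.052
  x0.005 n140 z90 0.0299 med 0.0267 ymed -0.052
  x0.020 n109 z90 0.0298 med 0.0261 ymed -0.052
  x0.035 n29 z90 0.0204 med 0.0183 ymed -0.064
  x0.050 n27 z90 0.0207 med 0.0188 ymed -0.062
  x0.065 n24 z90 0.0201 med 0.0177 ymed -0.065
  x0.080 n10 z90 0.0192 med 0.0176 ymed -0.065
```

View pics/t5.png

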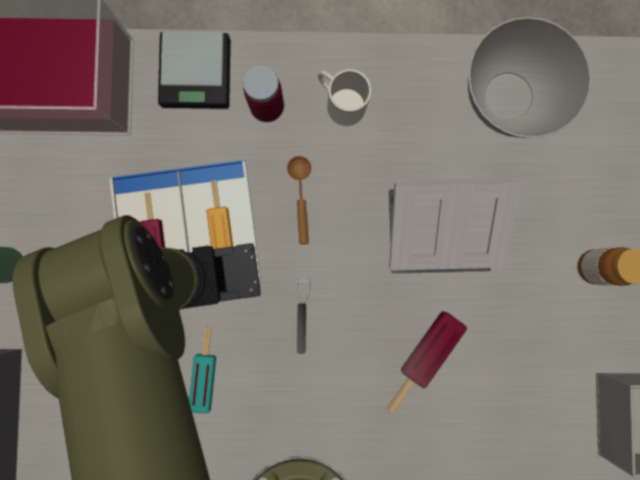

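The top view shows the mango at (219,228) and the beet at (150,232) in their lanes, both sticks towards the blue end. The mould (455,226) is empty and the bystanders have not moved. The robot is clear, so I'm handing in.

```bash
python3 -c "
from cell import env;print(env.sign_off())"
```

```text
the job is handed in; nothing more can be done
None
```

Both bars now lie flat, right side up and straight in the tray, one per lane with sticks to the blue end; I handed the job in at about 31 s with nothing else on the table moved.

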